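# Sort left-over power-supply parts back into their trays

## Robot

A 6-joint arm with a two-finger parallel gripper is mounted at the origin on the work surface. World frame = base frame: x ahead of the robot, y to its left, z up, the work surface at z = 0. Lengths are in m, angles in rad, forces in N, time in s.
With the tool pointing down it reaches from about 0.35 to 0.85 m from the base axis. Payload 8.1 kg.
Tool frame: the origin (TCP) lies midway between the tips of the shut fingers; the grasp point (between the pads) lies 19 mm behind it; z points along the fingers, y is the direction in which the jaws open and shut (so a half turn about z gives the same grasp; the last joint's range is limited). The gripper opens to 93 mm and grips with 3 to 60 N. Pads are 15 mm wide; open, the fingers measure 128 mm over their backs; the gripper's body (75 mm by 188 mm) begins 65 mm behind the grasp point.
Start: joints at [1.097, 0.13, 1.488, -0, 1.523, -0.085], TCP at [0.227, 0.555, 0.219] pointing down, gripper open.
Joint ranges: [-2.96, 2.96], [-0.89, 2.26], [0.02, 2.5], [-1.34, 4.48], [0, 2.73], [-2.66, 2.66]. Speed limits (rad/s): [2.39, 2.39, 2.79, 3.14, 3.14, 3.14].

## Interface

Orientations are given as a rotation vector (axis times angle).
In Python, from plant import robot gives the robot as it stands. The module is installed in compiled form; this text tells all that it offers.
- The arm moves only by the shell command python3 -m pendant 'ROWS' [FORCE]. ROWS is JSON, a list of rows, each an object with "translation": the shift along the tool's x, y, z in mm, a list of three; "twist": the turn, a rotation vector about the tool's x, y, z in rad, a list of three; "grip": the opening, from -1 (shut) to 1 (fully open). A call has exactly 10 rows; each row shifts and turns the pose as measured when the row begins, along the tool's axes as they then stand; what a row does not reach is not made up. A row lasts 1/10 s, in which the tool goes at most 50 mm and 8.59 degrees, less where a joint would pass 70% of its speed; a pose out of reach is approached as far as the arm can. A call is refused whole if a number of a shift passes 50 or a number of a turn 0.15, either way. A call with a gripper value outside its range is refused whole. The fingers move at their own pace and stop on an object; FORCE is the grip in N (left out, the last holds). Time passes only in rows, so rows that do not move let the fingers close, or fill a call up. It gives the time, the measured TCP pose, the force and the opening at its end, in the units of the state.
- robot.read_state(): the state, without advancing time (a new reading comes with each control period).
- robot.read_camera(name): name is "scene" or "top" or "wrist"; returns (picture, depth): 480x640x3 uint8, red, green, blue; 480x640 float32, m along the optical axis (not along the pixel's ray), 0 where there is no reading.
- robot.camera_info(name): a dict with "vertical_fov" (degrees; the focal length in pixels is half the picture's height over the tangent of half this angle, whatever the lens; pixels are square), "cx", "cy" (the principal point, pixels), "D" ([k1, k2, p1, p2, k3] as OpenCV has them; the pictures are not rectified), "cam_to_world" (4x4, takes a point from camera to world coordinates). Camera axes: x right, y up, looking along -z (the intrinsics and any distortion apply to the point x, -y, -z); pixel columns grow to the right and rows downward; lengths in m; the calibration is good to about 2 mm. A picture is of the moment at which its call begins: read the wrist's pose just before it. camera_info takes no time and is no camera call; for the wrist camera it gives the pose at the moment of the call.
- robot.close_job(): hands the job in, once; it reports no verdict.
The state is a dict: "t": time; "q": joint angles; "dq": joint speeds; "joint_torque": joint torques, N m; "tool_pos": TCP position; "orientation": TCP orientation; "force": force on the tool from outside, world axes, zero at the start; "wrist_torque": the same for the moment, N m; "opening": finger opening in m.
Only numpy, scipy, OpenCV 4.12 (cv2) and the standard library are available. Lean on these libraries where they do the work, as an engineer would, in place of code of your own. Each camera call takes 0.05 s, during which the arm holds its last target. There are 200 camera calls.

## Task

Five left-over parts stand mixed on the bench: two capacitors, two heat sinks and a transformer. Sort them back into the three black trays: put each part upright, flat on the floor of an empty pocket of the tray that already holds parts of its own kind, one part to a pocket. Leave the flux bottle and the roll of tape where they are.

Things in the scene. Friction and masses are not known exactly. Their poses are not given: they have to be found in the camera images.
- capacitor_a: Screw-terminal capacitor: an upright cylinder with a dark sleeve, 36 mm in diameter, body 52 mm high, with an aluminium rim and two short aluminium screw posts on top (58 mm high in all). About 85 g. Stands loose on the bench. Origin: centre of its underside; z up along the cylinder; x, y horizontal. One of an identical pair, capacitor_a and capacitor_b.
- capacitor_b: Screw-terminal capacitor: an upright cylinder with a dark sleeve, 36 mm in diameter, body 52 mm high, with an aluminium rim and two short aluminium screw posts on top (58 mm high in all). About 85 g. Stands loose on the bench. Origin: centre of its underside; z up along the cylinder; x, y horizontal. One of an identical pair, capacitor_a and capacitor_b.
- heatsink_a: Extruded aluminium heat sink standing on its base with its upright fins showing from above: 50 mm along the fins (its x), 36 mm across them (its y), 40 mm high; rigid, may be gripped over the outer fins across y. About 75 g. Loose on the bench. Origin: centre of its underside; z up. One of an identical pair, heatsink_a and heatsink_b.
- heatsink_b: Extruded aluminium heat sink standing on its base with its upright fins showing from above: 50 mm along the fins (its x), 36 mm across them (its y), 40 mm high; rigid, may be gripped over the outer fins across y. About 75 g. Loose on the bench. Origin: centre of its underside; z up. One of an identical pair, heatsink_a and heatsink_b.
- transformer: Transformer: dark grey ferrite core 44 mm long (its x), 18 mm thick (its y), top at 40 mm, round a yellow-taped winding (27 mm in x, 36 mm in y over cheeks and tags, 32 mm high) on a black base 44 x 38 x 6 mm. Grip over the core's two end faces, 44 mm apart along x. About 120 g, loose on the bench. Origin: centre of its underside; z up.
- capacitor_tray: Black tray fixed to the bench, 70 (its x) x 214 (its y) x 12 mm high. Three pockets centred at x = 0, y = -70, 0, +70 mm, each 62 (x) x 66 (y) mm inside, floor 3 mm and wall tops 12 mm above the underside. Origin: centre of the underside; x roughly away from the robot, z up. A capacitor sits fast in the pocket at y = +70; those at y = 0 and -70 are empty.
- heatsink_tray: Black tray fixed to the bench, 70 (its x) x 214 (its y) x 12 mm high. Three pockets centred at x = 0, y = -70, 0, +70 mm, each 62 (x) x 66 (y) mm inside, floor 3 mm and wall tops 12 mm above the underside. Origin: centre of the underside; x roughly away from the robot, z up. A heat sink sits fast in the middle pocket, its fins along the tray's y; those at y = -70 and +70 are empty.
- transformer_tray: Black tray fixed to the bench, 70 (its x) x 214 (its y) x 12 mm high. Three pockets centred at x = 0, y = -70, 0, +70 mm, each 62 (x) x 66 (y) mm inside, floor 3 mm and wall tops 12 mm above the underside. Origin: centre of the underside; x roughly away from the robot, z up. Transformers sit fast in the pockets at y = 0 and -70, their cores along the tray's x; that at y = +70 is empty.
- flux_bottle: Small white flux bottle with a grey cap and a thin steel nozzle, 42 mm in diameter, 104 mm high with its nozzle, loose, standing beside the work on the robot's right. Not to be disturbed. Origin: centre of its underside.
- tape_roll: Roll of yellow tape, 90 mm in diameter with a 56 mm hole, 24 mm high, loose, lying flat beside the work on the robot's left. Not to be disturbed. Origin: centre of its underside.

How it is judged:
At the end, for the whole second after the job is handed in: Every part is released and at rest in an empty pocket of the tray of its kind, one to a pocket: centre within 20 mm of the pocket's centre in the tray's x and y, underside less than 7 mm above the tray's underside (on the pocket floor), upright within 0.12 rad ((y of capacitor_a in the frame of capacitor_tray between -0.02 and 0.02 m or y of capacitor_a in the frame of capacitor_tray between -0.09 and -0.05 m) and x of capacitor_a in the frame of capacitor_tray between -0.02 and 0.02 m and z of capacitor_a in the frame of capacitor_tray between 0 and 0.007 m and angle between each of capacitor_a, heatsink_a, capacitor_b, heatsink_b, transformer's own z axis and vertical below 0.12 rad and linear speed of each of capacitor_a, heatsink_a, capacitor_b, heatsink_b, transformer below 0.02 m/s and angular speed of each of capacitor_a, heatsink_a, capacitor_b, heatsink_b, transformer below 0.2 rad/s and (y of heatsink_a in the frame of heatsink_tray between -0.09 and -0.05 m or y of heatsink_a in the frame of heatsink_tray between 0.05 and 0.09 m) and x of heatsink_a in the frame of heatsink_tray between -0.02 and 0.02 m and z of heatsink_a in the frame of heatsink_tray between 0 and 0.007 m and (y of capacitor_b in the frame of capacitor_tray between -0.02 and 0.02 m or y of capacitor_b in the frame of capacitor_tray between -0.09 and -0.05 m) and x of capacitor_b in the frame of capacitor_tray between -0.02 and 0.02 m and z of capacitor_b in the frame of capacitor_tray between 0 and 0.007 m and (y of heatsink_b in the frame of heatsink_tray between -0.09 and -0.05 m or y of heatsink_b in the frame of heatsink_tray between 0.05 and 0.09 m) and x of heatsink_b in the frame of heatsink_tray between -0.02 and 0.02 m and z of heatsink_b in the frame of heatsink_tray between 0 and 0.007 m and y of transformer in the frame of transformer_tray between 0.05 and 0.09 m and x of transformer in the frame of transformer_tray between -0.02 and 0.02 m and z of transformer in the frame of transformer_tray between 0 and 0.007 m and ((y of capacitor_a in the frame of capacitor_tray above -0.035 m and y of capacitor_b in the frame of capacitor_tray below -0.035 m) or (y of capacitor_b in the frame of capacitor_tray above -0.035 m and y of capacitor_a in the frame of capacitor_tray below -0.035 m)) and horizontal distance between heatsink_a and heatsink_b above 0.09 m); the robot touches nothing.
It fails at once if the flux bottle was moved by more than 30 mm or tipped (distance of flux_bottle from where it was at the start of the episode above 0.03 m or angle between flux_bottle's own z axis and vertical above 0.5 rad).
It fails at once if the roll of tape was moved by more than 30 mm (distance of tape_roll from where it was at the start of the episode above 0.03 m).
It also fails if it takes over 112 s, if anything falls off the work surface, if the arm or the gripper's body presses on something with over 40 N, if the wrist force passes 120 N, or if a joint passes its speed limit or range.

## Working session

There is one attempt and no reset: what is moved stays moved. The work goes in short steps, Python scripts to look and compute and a shell command to move; the robot and the scene stay as the last step left them, time stands still between calls to the robot, and variables do not carry over. Pictures are saved under pics/ and viewed, about 12 in all and at most 16, crops included, and the job is handed in when it is done.

```bash
mkdir -p pics; cat > h.py <<'E'
import numpy as np, cv2
from plant import robot
def intr(ci):
    f=240/np.tan(np.radians(ci["vertical_fov"])/2)
    return np.array([[f,0,ci["cx"]],[0,f,ci["cy"]],[0,0,1]]),np.array(ci["D"],float)
def snap(n,tag):
    ci=robot.camera_info(n); im,d=robot.read_camera(n)
    cv2.imwrite(f"pics/{tag}.png",im[:,:,::-1]); np.savez(f"{tag}.npz",im=im,d=d,T=ci["cam_to_world"],K=intr(ci)[0],D=intr(ci)[1])
def pix2w(tag,pts,z=None):
    """z None: use depth; else intersect ray with plane z"""
    s=np.load(tag+".npz"); T=s["T"]; out=[]
    for i,(u,v) in enumerate(pts):
        x,y=cv2.undistortPoints(np.array([[[u,v]]],float),s["K"],s["D"])[0,0]
        r=np.array([x,-y,-1.])
        if z is None: k=s["d"][int(round(v)),int(round(u))]
        else:
            zz=z[i] if np.ndim(z) else z
            k=(zz-T[2,3])/(T[:3,:3]@r)[2]
        out.append(T[:3,:3]@(r*k)+T[:3,3])
    return np.array(out)
E
python3 - <<'E'
from h import *
np.set_printoptions(precision=4,suppress=True)
for n in("top","scene","wrist"): snap(n,n+"0"); print(n,robot.camera_info(n))
print(robot.read_state())
E
```

```text
top {'vertical_fov': 52.918093206538, 'cx': 311.3063249856526, 'cy': 236.7565486959559, 'D': array([-0.1295,  0.    ,  0.    ,  0.    ,  0.    ]), 'cam_to_world': array([[-0.0297,  0.9975, -0.064 ,  0.4383],
       [-0.9995, -0.029 ,  0.0115,  0.0199],
       [ 0.0096,  0.0643,  0.9979,  1.1479],
       [ 0.    ,  0.    ,  0.    ,  1.    ]])}
scene {'vertical_fov': 47.57062047715456, 'cx': 319.8238136713827, 'cy': 237.58608711315807, 'D': array([-0.0015,  0.    ,  0.    ,  0.    ,  0.    ]), 'cam_to_world': array([[ 0.2101, -0.5614,  0.8005,  1.6796],
       [ 0.9774,  0.1018, -0.1851, -0.2553],
       [ 0.0224,  0.8213,  0.5701,  0.8869],
       [ 0.    ,  0.    ,  0.    ,  1.    ]])}
wrist {'vertical_fov': 69.30826027635047, 'cx': 321.0319820722653, 'cy': 237.97326277775662, 'D': array([-0.0671,  0.    ,  0.    ,  0.    ,  0.    ]), 'cam_to_world': array([[ 0.3788, -0.8859, -0.2678,  0.1523],
       [ 0.9255,  0.3621,  0.1112,  0.5863],
       [-0.0016, -0.29  ,  0.957 ,  0.3827],
       [ 0.    ,  0.    ,  0.    ,  1.    ]])}
{'t': 0.15, 'q': array([ 1.0966,  0.131 ,  1.489 ,  0.    ,  1.523 , -0.0854]), 'dq': array([ 0.0004, -0.0031, -0.002 ,  0.0003, -0.0015, -0.0005]), 'joint_torque': array([  0.0011, -56.0486, -49.2329,   0.0769,   0.0307,  -0.0001]), 'tool_pos': array([0.2272, 0.5548, 0.2178]), 'orientation': array([-0.6068, -3.082 ,  0.0021]), 'force': array([-0.0299, -0.2718, -0.3244]), 'wrist_torque': array([-0.0045, -0.0044, -0.0613]), 'opening': 0.09319668039728304}
```

View pics/top0.png

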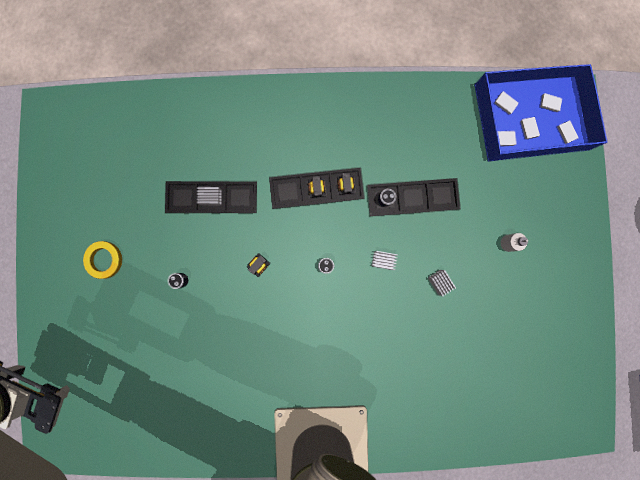

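View pics/scene0.png

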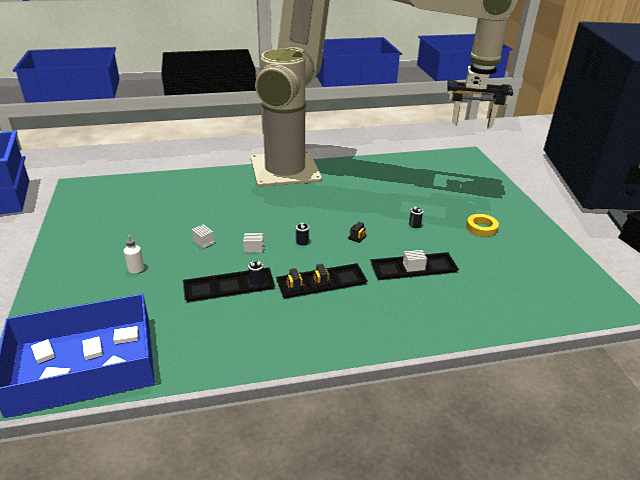

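The top picture shows the heat sink tray (left, cols 165–257, row 197), the transformer tray (270–363, 188) and the capacitor tray (367–460, 197). The parts are capacitors at (177,281) and (326,265), the transformer at (259,265), and heat sinks at (384,260) and (441,283). I'll enlarge this area.

```bash
python3 - <<'E'
import cv2
im=cv2.imread("pics/top0.png")
a=cv2.resize(im[165:305,155:315],None,fx=5,fy=5,interpolation=cv2.INTER_CUBIC)[:600]
b=cv2.resize(im[165:305,305:465],None,fx=5,fy=5,interpolation=cv2.INTER_CUBIC)
cv2.imwrite("pics/c1.png",cv2.resize(im[165:305,155:315],(685,600),interpolation=cv2.INTER_CUBIC))
cv2.imwrite("pics/c2.png",cv2.resize(im[165:305,305:465],(685,600),interpolation=cv2.INTER_CUBIC))
E
```

```text
(no output)
```

View pics/c1.png

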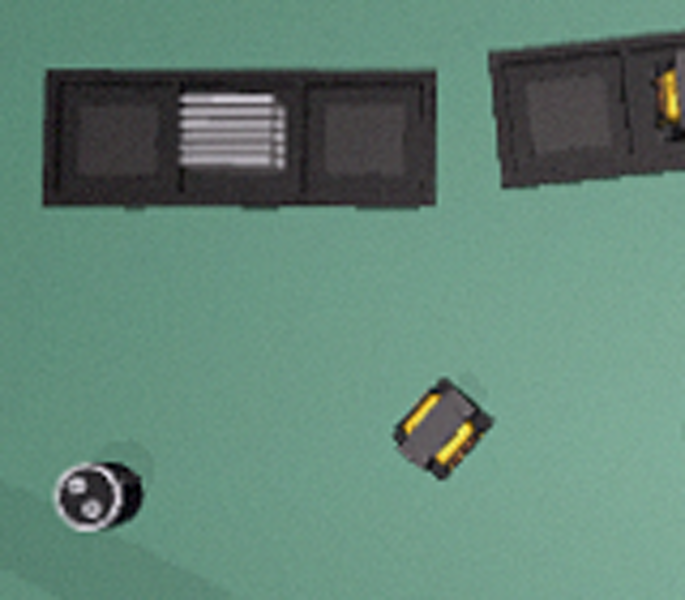

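View pics/c2.png

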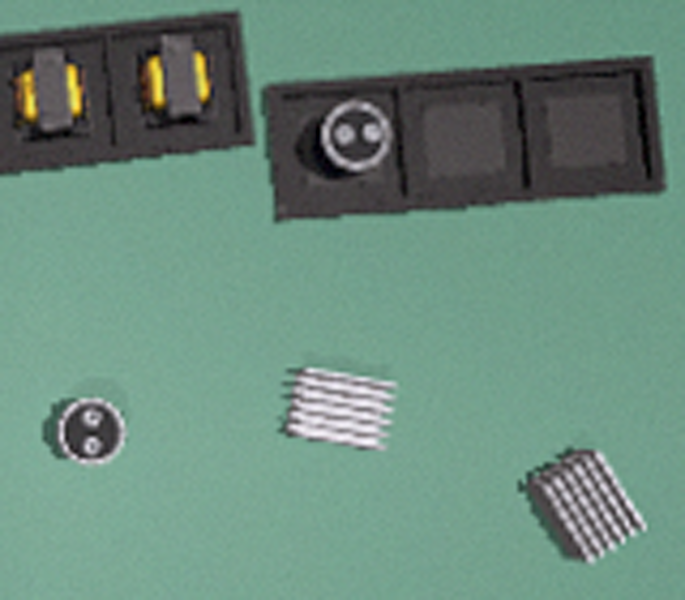

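```bash
cat > m.py <<'E'
from h import *
np.set_printoptions(precision=4,suppress=True)
s1=685/160;s2=600/140
c=lambda ps,ox:[((u+.5)/s1-.5+ox,(v+.5)/s2-.5+165) for u,v in ps]
L=lambda ps:c(ps,155); R=lambda ps:c(ps,305)
def rect(n,p,z):
    w=pix2w("top0",p,z)[:,:2]; m=w.mean(0); a=(w[1]+w[2]-w[0]-w[3])/2; b=(w[3]+w[2]-w[0]-w[1])/2
    print(n,m,"len",np.hypot(*a),np.hypot(*b),"ang a",np.degrees(np.arctan2(a[1],a[0])),"ang b",np.degrees(np.arctan2(b[1],b[0])))
    return m,-a/np.hypot(*a)
for n,p in [("ht",L([(46,70),(437,70),(437,206),(43,206)])),("tt",L([(490,52)])+R([(240,12),(253,143)])+L([(502,188)])),("ct",R([(264,87),(652,57),(664,190),(276,220)]))]:
    m,y=rect(n,p,.012); print("  pockets y=-70,0,70:",m-.07*y,m,m+.07*y)
rect("h1",R([(303,368),(396,383),(381,449),(288,432)]),.04)
rect("h2",R([(598,450),(646,527),(590,562),(540,478)]),.04)
print("caps",pix2w("top0",L([(91,496)])+R([(91,430)]),.052))
w=pix2w("top0",L([(421,413),(457,444),(405,430),(437,397),(440,460),(475,428)]),.032)
print("trafo",w[:2].mean(0),w, [np.degrees(np.arctan2(*(w[j]-w[i])[1::-1])) for i,j in((2,3),(4,5),(0,1))])
print("others",pix2w("top0",[(102,260),(519,242)],[.024,.08]))
E
python3 m.py; python3 - <<'E'
from plant import robot
from scipy.spatial.transform import Rotation as R
print(R.from_rotvec(robot.read_state()["orientation"]).as_matrix())
E
```

```text
ht [0.6138 0.2442] len 0.2210202401125039 0.07646924286444041 ang a -91.8849662768674 ang b 178.69815297143023
  pockets y=-70,0,70: [0.6115 0.1742] [0.6138 0.2442] [0.6161 0.3141]
tt [ 0.6282 -0.0089] len 0.21996146883642875 0.07537160249583628 ang a -85.35645371121912 ang b -176.45251685363738
  pockets y=-70,0,70: [ 0.6338 -0.0787] [ 0.6282 -0.0089] [0.6225 0.0609]
ct [ 0.5999 -0.2405] len 0.2214505775286213 0.07525978019453478 ang a -86.96392285445299 ang b -177.5649191379448
  pockets y=-70,0,70: [ 0.6036 -0.3104] [ 0.5999 -0.2405] [ 0.5962 -0.1706]
h1 [ 0.4512 -0.1601] len 0.051157060614163495 0.03595169435211431 ang a -101.4852162351494 ang b 164.75607833889646
h2 [ 0.3947 -0.2958] len 0.05121675606776268 0.03595346635937724 ang a -150.2748545885159 ang b 116.15587536017166
caps [[ 0.4179  0.3194  0.052 ]
 [ 0.4435 -0.0239  0.052 ]]
trafo [0.4491 0.1341 0.032 ] [[0.4577 0.1437 0.032 ]
 [0.4404 0.1246 0.032 ]
 [0.4488 0.1525 0.032 ]
 [0.4661 0.1348 0.032 ]
 [0.4321 0.134  0.032 ]
 [0.4488 0.1146 0.032 ]] [np.float64(-45.71055151569002), np.float64(-49.19364200341227), np.float64(-132.12604722496786)]
others [[ 0.4695  0.5066  0.024 ]
 [ 0.481  -0.4664  0.08  ]]
[[-9.25365223e-01  3.79076245e-01 -6.36523482e-04]
 [ 3.79076759e-01  9.25364410e-01 -1.23268688e-03]
 [ 1.21733862e-04 -1.38197683e-03 -9.99999038e-01]]
```

```bash
python3 -m pendant '[{"translation":[0,0,0],"twist":[0,0,0.147],"grip":1},{"translation":[0,0,0],"twist":[0,0,0.147],"grip":1},{"translation":[0,0,0],"twist":[0,0,0.147],"grip":1},{"translation":[0,0,0],"twist":[0,0,0.147],"grip":1},{"translation":[0,0,0],"twist":[0,0,0.147],"grip":1},{"translation":[0,0,0],"twist":[0,0,0.147],"grip":1},{"translation":[0,0,0],"twist":[0,0,0.147],"grip":1},{"translation":[0,0,0],"twist":[0,0,0.147],"grip":1},{"translation":[-40,40,0],"twist":[0,0,0],"grip":1},{"translation":[-40,40,0],"twist":[0,0,0],"grip":1}]' 25
```

```text
t: 1.15
tool_pos: [0.2946, 0.4801, 0.213]
orientation: [2.242, 2.199, -0.014]
force: [0.7, 0.1, -0.5]
opening: 0.0928
```

```bash
python3 -m pendant '[{"translation":[-32,25,0],"twist":[0,0,0],"grip":1},{"translation":[-32,25,0],"twist":[0,0,0],"grip":1},{"translation":[-32,25,0],"twist":[0,0,0],"grip":1},{"translation":[-32,25,0],"twist":[0,0,0],"grip":1},{"translation":[-32,25,0],"twist":[0,0,0],"grip":1},{"translation":[0,0,20],"twist":[0,0,0],"grip":1},{"translation":[0,0,20],"twist":[0,0,0],"grip":1},{"translation":[0,0,20],"twist":[0,0,0],"grip":1},{"translation":[0,0,0],"twist":[0,0,0],"grip":1},{"translation":[0,0,0],"twist":[0,0,0],"grip":1}]' && cat > w.py <<'E'
import sys
from h import *
from scipy.spatial.transform import Rotation as Ro
s=robot.read_state(); M=Ro.from_rotvec(s["orientation"]).as_matrix()
np.set_printoptions(precision=4,suppress=True); print(s["t"],s["tool_pos"],"jaw deg",np.degrees(np.arctan2(M[1,1],M[0,1])),"toolz",M[:,2])
snap("wrist",sys.argv[1])
E
python3 w.py w1
```

```text
t: 2.15
tool_pos: [0.4238, 0.3031, 0.1505]
orientation: [2.25, 2.188, -0.017]
force: [-0.3, 0.2, 0.3]
opening: 0.093
2.15 [0.4238 0.3031 0.1505] jaw deg -1.5894483049069101 toolz [-0.0058 -0.0099 -0.9999]
```

View pics/w1.png

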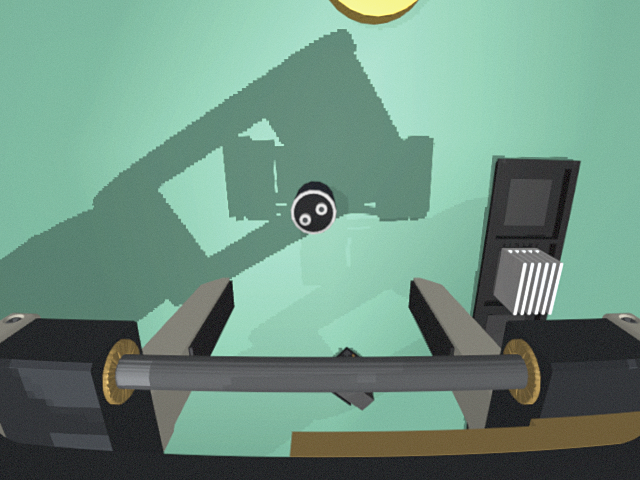

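The wrist picture shows the capacitor's rim centred at (313,212), with the heat sink tray at right.

```bash
python3 - <<'E'
from h import *
print(pix2w("w1",[(313,212)],.052),pix2w("w1",[(313,212)]),pix2w("w1",[(200,100),(528,205)]),pix2w("w1",[(528,203)],.003), pix2w("w1",[(497,157),(580,162)],.012))
E
```

```text
[[0.41762149 0.32508771 0.052     ]] [[0.41759614 0.32492123 0.05128567]] [[3.21834440e-01 4.14612927e-01 6.40738310e-05]
 [6.17565213e-01 3.15399701e-01 1.48242775e-03]] [[0.61636281 0.31764986 0.003     ]] [[0.57712794 0.36086804 0.012     ]
 [0.65455453 0.35606254 0.012     ]]
```

```bash
python3 -m pendant '[{"translation":[22,-6,0],"twist":[0,0,0],"grip":1},{"translation":[0,0,26],"twist":[0,0,0],"grip":1},{"translation":[0,0,26],"twist":[0,0,0],"grip":1},{"translation":[0,0,26],"twist":[0,0,0],"grip":1},{"translation":[0,0,26],"twist":[0,0,0],"grip":1},{"translation":[0,0,20],"twist":[0,0,0],"grip":1},{"translation":[0,0,0],"twist":[0,0,0],"grip":1},{"translation":[0,0,0],"twist":[0,0,0],"grip":1},{"translation":[0,0,0],"twist":[0,0,0],"grip":0},{"translation":[0,0,0],"twist":[0,0,0],"grip":-1}]' 25
```

```text
t: 3.2
tool_pos: [0.4257, 0.3334, 0.0381]
orientation: [2.242, 2.19, 0.016]
force: [0.4, 0.2, -0.2]
opening: 0.0807
```

```bash
cat > g.py <<'E'
# usage: g.py x y z jawdeg -> delta in tool axes (mm) and twist (rad)
import sys, numpy as np
from plant import robot
from scipy.spatial.transform import Rotation as Ro
np.set_printoptions(precision=4,suppress=True)
x,y,z,a=map(float,sys.argv[1:]); s=robot.read_state(); M=Ro.from_rotvec(s["orientation"]).as_matrix()
a=np.radians(a); ty=np.array([np.cos(a),np.sin(a),0]); tz=np.array([0,0,-1.]); T=np.c_[np.cross(ty,tz),ty,tz]
print("t",round(s["t"],2),"shift",M.T@(np.array([x,y,z])-s["tool_pos"])*1000,"twist",Ro.from_matrix(M.T@T).as_rotvec(),"pos",s["tool_pos"],"q",s["q"],"open",s["opening"])
E
python3 g.py .4176 .325 .018 0
```

```text
t 3.2 shift [-8.6307 -8.1458 20.0136] twist [ 0.0123 -0.002  -0.0232] pos [0.4257 0.3334 0.0381] q [ 0.5731  0.1263  1.8372 -0.0055  1.1667  0.5985] open 0.08073968045950557
```

```bash
python3 -m pendant '[{"translation":[-8.6,-8.1,0],"twist":[0.012,0,-0.023],"grip":1},{"translation":[0,0,10],"twist":[0,0,0],"grip":1},{"translation":[0,0,10],"twist":[0,0,0],"grip":1},{"translation":[0,0,0],"twist":[0,0,0],"grip":1},{"translation":[0,0,0],"twist":[0,0,0],"grip":1},{"translation":[0,0,0],"twist":[0,0,0],"grip":1},{"translation":[0,0,0],"twist":[0,0,0],"grip":1},{"translation":[0,0,0],"twist":[0,0,0],"grip":1},{"translation":[0,0,0],"twist":[0,0,0],"grip":1},{"translation":[0,0,0],"twist":[0,0,0],"grip":1}]' 25; python3 g.py .4176 .325 .018 0
```

```text
t: 4.2
tool_pos: [0.421, 0.3277, 0.0208]
orientation: [2.222, 2.219, 0.015]
force: [0.0, -0.4, 0.5]
opening: 0.0929
t 4.2 shift [-2.7255 -3.4201  2.738 ] twist [ 0.0074 -0.0064 -0.0014] pos [0.421  0.3277 0.0208] q [0.5643 0.1342 1.8644 0.0016 1.1333 0.565 ] open 0.09294009919469391
```

```bash
python3 -m pendant '[{"translation":[-3,-3,2],"twist":[0.007,-0.006,0],"grip":-1},{"translation":[0,0,0],"twist":[0,0,0],"grip":-1},{"translation":[0,0,0],"twist":[0,0,0],"grip":-1},{"translation":[0,0,0],"twist":[0,0,0],"grip":-1},{"translation":[0,0,0],"twist":[0,0,0],"grip":-1},{"translation":[0,0,0],"twist":[0,0,0],"grip":-1},{"translation":[0,0,0],"twist":[0,0,0],"grip":-1},{"translation":[0,0,0],"twist":[0,0,0],"grip":-1},{"translation":[0,0,0],"twist":[0,0,0],"grip":-1},{"translation":[0,0,0],"twist":[0,0,0],"grip":-1}]' 25; python3 g.py .6036 -.3104 .14 -3
```

```text
t: 5.2
tool_pos: [0.4178, 0.3244, 0.0187]
orientation: [2.223, 2.22, -0.0]
force: [-0.4, 0.4, 0.5]
opening: 0.0355
t 5.2 shift [-634.5783  186.6797 -121.2414] twist [-0.      0.0001  0.0509] pos [0.4178 0.3244 0.0187] q [ 0.5633  0.1353  1.8675 -0.0001  1.1388  0.5648] open 0.035536338740583436
```

```bash
python3 -m pendant '[{"translation":[0,0,-30],"twist":[0,0,0],"grip":-1},{"translation":[0,0,-30],"twist":[0,0,0],"grip":-1},{"translation":[0,0,-30],"twist":[0,0,0],"grip":-1},{"translation":[-20,5,-30],"twist":[0,0,0],"grip":-1},{"translation":[-40,12,0],"twist":[0,0,0],"grip":-1},{"translation":[-40,12,0],"twist":[0,0,0],"grip":-1},{"translation":[-40,12,0],"twist":[0,0,0],"grip":-1},{"translation":[-40,12,0],"twist":[0,0,0],"grip":-1},{"translation":[-40,12,0],"twist":[0,0,0],"grip":-1},{"translation":[-40,12,0],"twist":[0,0,0],"grip":-1}]'; python3 g.py .6036 -.3104 .14 3
```

```text
t: 6.2
tool_pos: [0.495, 0.0595, 0.1433]
orientation: [2.212, 2.23, -0.001]
force: [0.3, 0.1, 0.3]
opening: 0.0352
t 6.2 shift [-370.7996  105.5145    3.6812] twist [ 0.0001  0.0009 -0.0441] pos [0.495  0.0595 0.1433] q [ 0.0175 -0.0977  1.8578 -0.0009  1.3813  0.0093] open 0.035220436340083705
```

```bash
python3 -m pendant '[{"translation":[-40,11,0],"twist":[0,0,-0.02],"grip":-1},{"translation":[-40,11,0],"twist":[0,0,-0.02],"grip":-1},{"translation":[-40,11,0],"twist":[0,0,0],"grip":-1},{"translation":[-40,11,0],"twist":[0,0,0],"grip":-1},{"translation":[-40,11,0],"twist":[0,0,0],"grip":-1},{"translation":[-40,11,0],"twist":[0,0,0],"grip":-1},{"translation":[-40,11,0],"twist":[0,0,0],"grip":-1},{"translation":[-20,5,0],"twist":[0,0,0],"grip":-1},{"translation":[0,0,0],"twist":[0,0,0],"grip":-1},{"translation":[0,0,0],"twist":[0,0,0],"grip":-1}]'; python3 g.py .6036 -.3104 .14 3; python3 w.py w2
```

```text
t: 7.2
tool_pos: [0.5899, -0.2557, 0.1411]
orientation: [-2.173, -2.268, 0.002]
force: [-0.2, 0.6, -0.7]
opening: 0.0356
t 7.2 shift [-55.2597  11.3569   1.1528] twist [-0.0011  0.0003 -0.0093] pos [ 0.5899 -0.2557  0.1411] q [-0.4882  0.2908  1.4477 -0.0009  1.4039 -0.5311] open 0.035594599045590376
7.2 [ 0.5899 -0.2557  0.1411] jaw deg 2.4661105983837204 toolz [-0.0011 -0.0004 -1.    ]
```

View pics/w2.png

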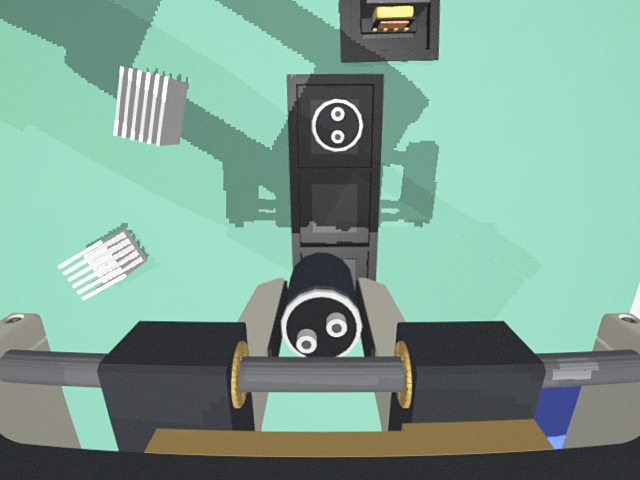

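The wrist view shows the capacitor held upright in the jaws. The capacitor tray's far corners are at (287,75) and (384,74), and its dividers at rows 167 and 243.

```bash
python3 - <<'E'
from h import *
np.set_printoptions(precision=4,suppress=True)
print(pix2w("w2",[(287,75),(384,74),(290,167),(381,167),(292,243),(379,243)],.012))
print(pix2w("w2",[(336,125)],.055))
E
```

```text
[[ 0.5576 -0.1308  0.012 ]
 [ 0.6337 -0.1266  0.012 ]
 [ 0.5615 -0.2025  0.012 ]
 [ 0.6375 -0.1991  0.012 ]
 [ 0.5645 -0.2691  0.012 ]
 [ 0.6418 -0.2657  0.012 ]]
[[ 0.5963 -0.1682  0.055 ]]
```

```bash
python3 -m pendant '[{"translation":[-26,6,0],"twist":[0,0,-0.009],"grip":-1},{"translation":[-26,6,0],"twist":[0,0,0],"grip":-1},{"translation":[0,0,10],"twist":[0,0,0],"grip":-1},{"translation":[0,0,15],"twist":[0,0,0],"grip":-1},{"translation":[0,0,15],"twist":[0,0,0],"grip":-1},{"translation":[0,0,15],"twist":[0,0,0],"grip":-1},{"translation":[0,0,15],"twist":[0,0,0],"grip":-1},{"translation":[0,0,10],"twist":[0,0,0],"grip":-1},{"translation":[0,0,0],"twist":[0,0,0],"grip":-1},{"translation":[0,0,0],"twist":[0,0,0],"grip":-1}]'; python3 g.py .605 -.307 .0225 3
```

```text
t: 8.25
tool_pos: [0.6023, -0.295, 0.0516]
orientation: [-2.144, -2.284, 0.001]
force: [0.3, -0.2, -0.8]
opening: 0.0355
t 8.25 shift [-12.3459   2.1088  28.9705] twist [-0.0068 -0.0058  0.0108] pos [ 0.6023 -0.295   0.0516] q [-0.5324  0.4516  1.4169  0.0011  1.2821 -0.5959] open 0.035531691532473465
```

```bash
python3 -m pendant '[{"translation":[-12,2,0],"twist":[-0.007,-0.006,0.01],"grip":-1},{"translation":[-2,0,0],"twist":[0,0,0],"grip":-1},{"translation":[0,0,8],"twist":[0,0,0],"grip":-1},{"translation":[0,0,8],"twist":[0,0,0],"grip":-1},{"translation":[0,0,6],"twist":[0,0,0],"grip":-1},{"translation":[0,0,4],"twist":[0,0,0],"grip":-1},{"translation":[0,0,0],"twist":[0,0,0],"grip":-1},{"translation":[0,0,0],"twist":[0,0,0],"grip":-1},{"translation":[0,0,0],"twist":[0,0,0],"grip":-1},{"translation":[0,0,0],"twist":[0,0,0],"grip":-1}]'; python3 g.py .605 -.307 .0225 3
```

```text
t: 9.25
tool_pos: [0.607, -0.3115, 0.0258]
orientation: [2.16, 2.274, 0.001]
force: [-1.8, -0.2, -1.1]
opening: 0.0356
t 9.25 shift [ 4.6276 -1.7696  3.2366] twist [ 0.0041  0.003  -0.0007] pos [ 0.607  -0.3115  0.0258] q [-0.5492  0.4962  1.4083 -0.0002  1.232  -0.6007] open 0.035628151158747776
```

```bash
python3 -m pendant '[{"translation":[3,-1,2],"twist":[0,0,0],"grip":-1},{"translation":[0,0,2],"twist":[0,0,0],"grip":-1},{"translation":[0,0,0],"twist":[0,0,0],"grip":-1},{"translation":[0,0,0],"twist":[0,0,0],"grip":0.3},{"translation":[0,0,0],"twist":[0,0,0],"grip":0.3},{"translation":[0,0,0],"twist":[0,0,0],"grip":0.3},{"translation":[0,0,0],"twist":[0,0,0],"grip":0.3},{"translation":[0,0,-10],"twist":[0,0,0],"grip":0.3},{"translation":[0,0,-30],"twist":[0,0,0],"grip":0.3},{"translation":[0,0,-40],"twist":[0,0,0],"grip":0.3}]'; python3 g.py .4435 -.0239 .14 0
```

```text
t: 10.25
tool_pos: [0.6017, -0.3058, 0.098]
orientation: [-2.159, -2.274, 0.002]
force: [0.5, 0.1, -0.3]
opening: 0.0606
t 10.25 shift [ 289.8281 -143.6764  -40.4186] twist [-0.0049 -0.003   0.0517] pos [ 0.6017 -0.3058  0.098 ] q [-0.546   0.4141  1.3761 -0.0001  1.3571 -0.5977] open 0.060604552675865966
```

```bash
python3 -m pendant '[{"translation":[10,-5,-35],"twist":[0,0,0.025],"grip":1},{"translation":[36,-18,0],"twist":[0,0,0.025],"grip":1},{"translation":[36,-18,0],"twist":[0,0,0],"grip":1},{"translation":[36,-18,0],"twist":[0,0,0],"grip":1},{"translation":[36,-18,0],"twist":[0,0,0],"grip":1},{"translation":[36,-18,0],"twist":[0,0,0],"grip":1},{"translation":[36,-18,0],"twist":[0,0,0],"grip":1},{"translation":[36,-18,0],"twist":[0,0,0],"grip":1},{"translation":[0,0,0],"twist":[0,0,0],"grip":1},{"translation":[0,0,0],"twist":[0,0,0],"grip":1}]'; python3 w.py w3
```

```text
t: 11.25
tool_pos: [0.4719, -0.0401, 0.1516]
orientation: [2.209, 2.204, 0.015]
force: [0.2, -0.3, -0.4]
opening: 0.0928
11.25 [ 0.4719 -0.0401  0.1516] jaw deg -0.1443017750272949 toolz [ 0.0214 -0.0082 -0.9997]
```

View pics/w3.png

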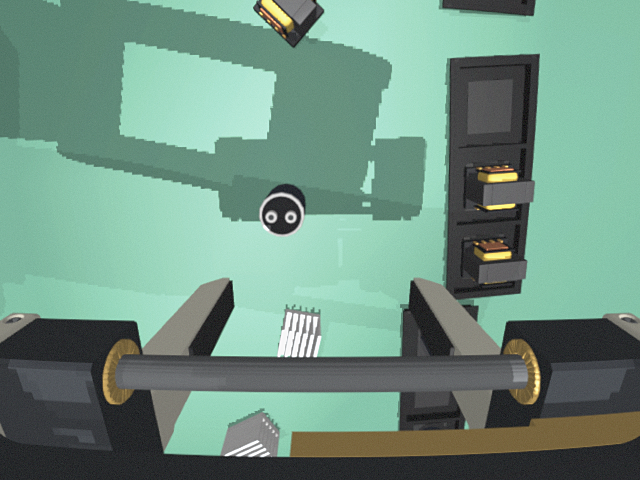

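The second capacitor's rim is centred at (282,215). The empty transformer pocket's floor is centred near (490,107).

```bash
python3 - <<'E'
from h import *
np.set_printoptions(precision=4,suppress=True)
print(pix2w("w3",[(282,215)],.052),pix2w("w3",[(450,58),(539,55),(446,298),(521,293)],.012),pix2w("w3",[(490,107)],.003))
E
python3 g.py .4435 -.0239 .018 0
```

```text
[[ 0.4436 -0.0205  0.052 ]] [[ 0.5803  0.1007  0.012 ]
 [ 0.6567  0.106   0.012 ]
 [ 0.5982 -0.1153  0.012 ]
 [ 0.6756 -0.1118  0.012 ]] [[0.6229 0.0637 0.003 ]]
t 11.3 shift [ 17.3189 -31.2994 132.7729] twist [ 0.0211  0.0078 -0.0032] pos [ 0.4719 -0.0403  0.1515] q [-0.1905 -0.1999  1.9344 -0.0037  1.385  -0.1867] open 0.09265524074720263
```

```bash
python3 -m pendant '[{"translation":[20,-29,0],"twist":[0.021,0.008,0],"grip":1},{"translation":[0,0,22],"twist":[0,0,0],"grip":1},{"translation":[0,0,22],"twist":[0,0,0],"grip":1},{"translation":[0,0,22],"twist":[0,0,0],"grip":1},{"translation":[0,0,22],"twist":[0,0,0],"grip":1},{"translation":[0,0,15],"twist":[0,0,0],"grip":1},{"translation":[0,0,0],"twist":[0,0,0],"grip":1},{"translation":[0,0,0],"twist":[0,0,0],"grip":1},{"translation":[0,0,0],"twist":[0,0,0],"grip":1},{"translation":[0,0,0],"twist":[0,0,0],"grip":1}]'; python3 g.py .4436 -.0205 .018 0
```

```text
t: 12.3
tool_pos: [0.451, -0.0294, 0.0513]
orientation: [2.231, 2.199, 0.007]
force: [0.0, -0.2, -0.0]
opening: 0.0933
t 12.3 shift [ 8.8933 -7.8387 33.2354] twist [ 0.0096  0.003  -0.0146] pos [ 0.451  -0.0294  0.0513] q [-0.1775 -0.1349  2.0707 -0.0015  1.1958 -0.1623] open 0.09327045971065336
```

```bash
python3 -m pendant '[{"translation":[10,-9,0],"twist":[0.01,0.003,-0.015],"grip":1},{"translation":[0,0,14],"twist":[0,0,0],"grip":1},{"translation":[0,0,14],"twist":[0,0,0],"grip":1},{"translation":[0,0,6],"twist":[0,0,0],"grip":1},{"translation":[0,0,0],"twist":[0,0,0],"grip":1},{"translation":[0,0,0],"twist":[0,0,0],"grip":-1},{"translation":[0,0,0],"twist":[0,0,0],"grip":-1},{"translation":[0,0,0],"twist":[0,0,0],"grip":-1},{"translation":[0,0,0],"twist":[0,0,0],"grip":-1},{"translation":[0,0,0],"twist":[0,0,0],"grip":-1}]'; python3 g.py .4436 -.0205 .018 0
```

```text
t: 13.3
tool_pos: [0.4437, -0.0175, 0.02]
orientation: [2.215, 2.224, 0.004]
force: [-0.5, 0.9, -0.8]
opening: 0.0575
t 13.3 shift [-3.0255 -0.0935  2.0383] twist [ 0.004  -0.      0.0037] pos [ 0.4437 -0.0175  0.02  ] q [-0.1555 -0.1007  2.1039  0.0007  1.1344 -0.1595] open 0.05749865898410303
```

Now finish closing the jaws and lift.

```bash
python3 -m pendant '[{"translation":[-3,0,0],"twist":[0.004,0,0.004],"grip":-1},{"translation":[0,0,0],"twist":[0,0,0],"grip":-1},{"translation":[0,0,0],"twist":[0,0,0],"grip":-1},{"translation":[0,0,0],"twist":[0,0,0],"grip":-1},{"translation":[0,0,0],"twist":[0,0,0],"grip":-1},{"translation":[0,0,0],"twist":[0,0,0],"grip":-1},{"translation":[0,0,-25],"twist":[0,0,0],"grip":-1},{"translation":[0,0,-30],"twist":[0,0,0],"grip":-1},{"translation":[0,0,-30],"twist":[0,0,0],"grip":-1},{"translation":[0,0,-30],"twist":[0,0,0],"grip":-1}]'; python3 g.py .6012 -.237 .13 3
```

```text
t: 14.3
tool_pos: [0.4386, -0.02, 0.1326]
orientation: [-2.215, -2.213, 0.012]
force: [0.6, -0.7, -1.3]
opening: 0.0354
t 14.3 shift [-216.8248  162.8328    0.0353] twist [-0.0128 -0.0024 -0.0533] pos [ 0.4386 -0.02    0.1326] q [-0.1625 -0.2478  2.0103 -0.      1.3922 -0.1615] open 0.035377490193508866
```

```bash
python3 -m pendant '[{"translation":[-34,26,-5],"twist":[-0.013,-0.002,-0.025],"grip":-1},{"translation":[-34,26,0],"twist":[0,0,-0.025],"grip":-1},{"translation":[-34,26,0],"twist":[0,0,0],"grip":-1},{"translation":[-34,26,0],"twist":[0,0,0],"grip":-1},{"translation":[-34,26,0],"twist":[0,0,0],"grip":-1},{"translation":[-34,26,0],"twist":[0,0,0],"grip":-1},{"translation":[0,0,0],"twist":[0,0,0],"grip":-1},{"translation":[0,0,0],"twist":[0,0,0],"grip":-1},{"translation":[0,0,0],"twist":[0,0,0],"grip":-1},{"translation":[0,0,0],"twist":[0,0,0],"grip":-1}]'; python3 g.py .6012 -.237 .0238 3
```

```text
t: 15.3
tool_pos: [0.6099, -0.224, 0.1407]
orientation: [2.157, 2.279, 0.008]
force: [-0.5, 1.0, -0.6]
opening: 0.0355
t 15.3 shift [-12.5875 -10.1055 116.8672] twist [ 0.0062 -0.0005  0.0023] pos [ 0.6099 -0.224   0.1407] q [-0.4328  0.3027  1.4342  0.0034  1.3995 -0.488 ] open 0.03545639003085753
```

```bash
python3 -m pendant '[{"translation":[-13,-10,0],"twist":[0.006,0,0],"grip":-1},{"translation":[0,0,18],"twist":[0,0,0],"grip":-1},{"translation":[0,0,18],"twist":[0,0,0],"grip":-1},{"translation":[0,0,18],"twist":[0,0,0],"grip":-1},{"translation":[0,0,18],"twist":[0,0,0],"grip":-1},{"translation":[0,0,14],"twist":[0,0,0],"grip":-1},{"translation":[0,0,0],"twist":[0,0,0],"grip":-1},{"translation":[0,0,0],"twist":[0,0,0],"grip":-1},{"translation":[0,0,0],"twist":[0,0,0],"grip":-1},{"translation":[0,0,0],"twist":[0,0,0],"grip":-1}]'; python3 g.py .6012 -.237 .0238 3
```

```text
t: 16.3
tool_pos: [0.598, -0.2403, 0.0609]
orientation: [2.148, 2.279, 0.001]
force: [1.0, -0.5, -0.6]
opening: 0.0356
t 16.3 shift [ 3.3494  3.0987 37.1277] twist [0.007  0.0066 0.007 ] pos [ 0.598  -0.2403  0.0609] q [-0.4603  0.3593  1.5171 -0.0024  1.2558 -0.5189] open 0.03555663552228536
```

```bash
python3 -m pendant '[{"translation":[3,3,10],"twist":[0.007,0.007,0.007],"grip":-1},{"translation":[0,0,10],"twist":[0,0,0],"grip":-1},{"translation":[0,0,10],"twist":[0,0,0],"grip":-1},{"translation":[0,0,6],"twist":[0,0,0],"grip":-1},{"translation":[0,0,2],"twist":[0,0,0],"grip":-1},{"translation":[0,0,0],"twist":[0,0,0],"grip":-1},{"translation":[0,0,0],"twist":[0,0,0],"grip":-1},{"translation":[0,0,0],"twist":[0,0,0],"grip":-1},{"translation":[0,0,0],"twist":[0,0,0],"grip":-1},{"translation":[0,0,0],"twist":[0,0,0],"grip":-1}]'; python3 g.py .6012 -.237 .0238 3
```

```text
t: 17.3
tool_pos: [0.6033, -0.2376, 0.0232]
orientation: [2.161, 2.277, 0.002]
force: [-0.7, 0.9, 2.9]
opening: 0.0354
t 17.3 shift [ 0.7083 -2.0547 -0.5686] twist [0.0027 0.0009 0.0001] pos [ 0.6033 -0.2376  0.0232] q [-0.4545  0.4188  1.5161  0.0005  1.2039 -0.5072] open 0.03542278654120587
```

```bash
python3 -m pendant '[{"translation":[0,0,0],"twist":[0,0,0],"grip":0.4},{"translation":[0,0,0],"twist":[0,0,0],"grip":0.4},{"translation":[0,0,0],"twist":[0,0,0],"grip":0.4},{"translation":[0,0,0],"twist":[0,0,0],"grip":0.4},{"translation":[0,0,-15],"twist":[0,0,0],"grip":0.4},{"translation":[0,0,-40],"twist":[0,0,0],"grip":0.4},{"translation":[0,0,-40],"twist":[0,0,0],"grip":1},{"translation":[10,-35,-15],"twist":[0,0,0.13],"grip":1},{"translation":[10,-35,0],"twist":[0,0,0.15],"grip":1},{"translation":[0,-35,0],"twist":[0,0,0],"grip":1}]'; python3 g.py .4512 -.18 .13 -13.5
```

```text
t: 18.3
tool_pos: [0.4997, -0.2089, 0.1413]
orientation: [2.465, 1.939, 0.004]
force: [-0.8, -0.4, 0.1]
opening: 0.0913
t 18.3 shift [ 16.7054 -54.0097  10.9277] twist [ 0.0059  0.001  -0.0024] pos [ 0.4997 -0.2089  0.1413] q [-0.4911  0.0168  1.7505  0.0005  1.3684 -0.2531] open 0.0913314483619834
```

```bash
python3 -m pendant '[{"translation":[10,-25,0],"twist":[0,0,0],"grip":1},{"translation":[8,-18,0],"twist":[0,0,0],"grip":1},{"translation":[0,0,0],"twist":[0,0,0],"grip":1},{"translation":[0,0,0],"twist":[0,0,0],"grip":1},{"translation":[0,0,0],"twist":[0,0,0],"grip":1},{"translation":[0,0,0],"twist":[0,0,0],"grip":1},{"translation":[0,0,0],"twist":[0,0,0],"grip":1},{"translation":[0,0,0],"twist":[0,0,0],"grip":1},{"translation":[0,0,0],"twist":[0,0,0],"grip":1},{"translation":[0,0,0],"twist":[0,0,0],"grip":1}]'; python3 w.py w4
```

```text
t: 19.3
tool_pos: [0.4622, -0.1827, 0.1475]
orientation: [2.461, 1.931, 0.009]
force: [-1.0, 0.6, -0.1]
opening: 0.0929
19.3 [ 0.4622 -0.1827  0.1475] jaw deg -13.749492850900053 toolz [ 0.0126 -0.0067 -0.9999]
```

View pics/w4.png

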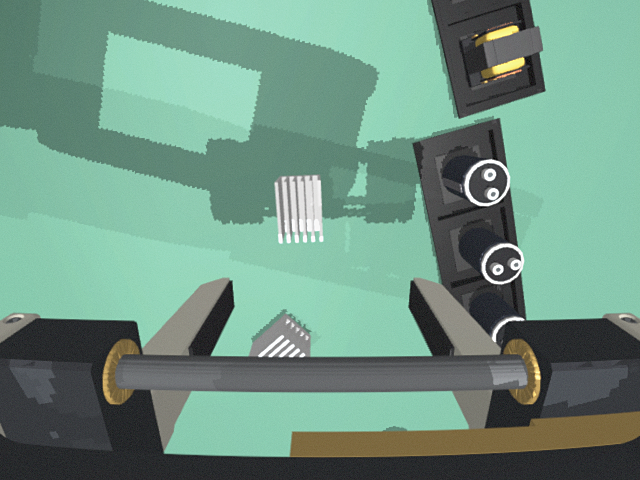

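Both capacitors stand upright in their pockets. The heat sink's top corners are at about (280,177), (321,176), (323,241) and (281,242).

```bash
python3 - <<'E'
from h import *
np.set_printoptions(precision=4,suppress=True)
w=pix2w("w4",[(279,177),(321,176),(323,241),(279,242)],.04);print(w,w.mean(0))
a=w[0]+w[1]-w[2]-w[3];print(np.hypot(*a[:2])/2,np.degrees(np.arctan2(a[1],a[0]))-90, np.linalg.norm(w[0]-w[1]))
x,y,z=w.mean(0)
import os;os.system(f"python3 g.py {x} {y} .013 -13.7")
E
```

```text
t 19.35 shift [ 22.5923 -16.9021 134.1565] twist [ 0.0138  0.0035 -0.0008] pos [ 0.4622 -0.1826  0.1475] q [-0.4795 -0.121   1.8717 -0.0001  1.3766 -0.2395] open 0.09304789017589375
[[ 0.4432 -0.1282  0.04  ]
 [ 0.4751 -0.1353  0.04  ]
 [ 0.4641 -0.1873  0.04  ]
 [ 0.4288 -0.1794  0.04  ]] [ 0.4528 -0.1576  0.04  ]
0.053102783660629045 -13.825599905362068 0.032714903681487335
```

```bash
python3 -m pendant '[{"translation":[22,-16,0],"twist":[0.014,0.004,0],"grip":1},{"translation":[0,0,20],"twist":[0,0,0],"grip":1},{"translation":[0,0,20],"twist":[0,0,0],"grip":1},{"translation":[0,0,20],"twist":[0,0,0],"grip":1},{"translation":[0,0,20],"twist":[0,0,0],"grip":1},{"translation":[0,0,10],"twist":[0,0,0],"grip":1},{"translation":[0,0,0],"twist":[0,0,0],"grip":1},{"translation":[0,0,0],"twist":[0,0,0],"grip":1},{"translation":[0,0,0],"twist":[0,0,0],"grip":1},{"translation":[0,0,0],"twist":[0,0,0],"grip":1}]'; python3 g.py .4528 -.1576 .013 -13.8
```

```text
t: 20.35
tool_pos: [0.4538, -0.1575, 0.0575]
orientation: [2.469, 1.937, 0.004]
force: [0.2, 0.2, 0.1]
opening: 0.0929
t 20.35 shift [-0.2757 -1.1262 44.5172] twist [0.0044 0.0003 0.0008] pos [ 0.4538 -0.1575  0.0575] q [-0.4414 -0.0563  1.9851  0.0006  1.2084 -0.2015] open 0.09292514360906033
```

```bash
python3 -m pendant '[{"translation":[0,-1,15],"twist":[0.004,0,0],"grip":1},{"translation":[0,0,15],"twist":[0,0,0],"grip":1},{"translation":[0,0,10],"twist":[0,0,0],"grip":1},{"translation":[0,0,4],"twist":[0,0,0],"grip":0.5},{"translation":[0,0,0],"twist":[0,0,0],"grip":0},{"translation":[0,0,0],"twist":[0,0,0],"grip":-1},{"translation":[0,0,0],"twist":[0,0,0],"grip":-1},{"translation":[0,0,0],"twist":[0,0,0],"grip":-1},{"translation":[0,0,0],"twist":[0,0,0],"grip":-1},{"translation":[0,0,0],"twist":[0,0,0],"grip":-1}]' 25; python3 g.py .4528 -.1576 .013 -13.8
```

```text
t: 21.35
tool_pos: [0.4553, -0.1586, 0.0134]
orientation: [2.467, 1.936, 0.004]
force: [-1.3, -0.6, -0.0]
opening: 0.0416
t 21.35 shift [ 0.3391 -2.6748  0.3463] twist [0.0056 0.0015 0.0007] pos [ 0.4553 -0.1586  0.0134] q [-0.4412  0.0158  2.0053 -0.0004  1.1147 -0.2009] open 0.041620903940953295
```

```bash
python3 -m pendant '[{"translation":[0,0,0],"twist":[0,0,0],"grip":-1},{"translation":[0,0,0],"twist":[0,0,0],"grip":-1},{"translation":[0,0,-20],"twist":[0,0,0],"grip":-1},{"translation":[0,0,-30],"twist":[0,0,0],"grip":-1},{"translation":[0,0,-35],"twist":[0,0,0],"grip":-1},{"translation":[0,0,-35],"twist":[0,0,-0.1],"grip":-1},{"translation":[20,0,0],"twist":[0,0,-0.1],"grip":-1},{"translation":[40,10,0],"twist":[0,0,0],"grip":-1},{"translation":[40,15,0],"twist":[0,0,0],"grip":-1},{"translation":[40,15,0],"twist":[0,0,0],"grip":-1}]' 25; python3 g.py .612 .1775 .13 -2
```

```text
t: 22.35
tool_pos: [0.5012, -0.0199, 0.1384]
orientation: [2.261, 2.172, 0.002]
force: [0.4, -0.6, -0.6]
opening: 0.0359
t 22.35 shift [201.7633 102.7296   8.334 ] twist [ 0.0055  0.0032 -0.0054] pos [ 0.5012 -0.0199  0.1384] q [-0.14   -0.0906  1.8605 -0.0027  1.366  -0.0992] open 0.035865099464008586
```

```bash
python3 -m pendant '[{"translation":[38,20,0],"twist":[0,0,0],"grip":-1},{"translation":[38,20,0],"twist":[0,0,0],"grip":-1},{"translation":[38,20,0],"twist":[0,0,0],"grip":-1},{"translation":[38,20,0],"twist":[0,0,0],"grip":-1},{"translation":[20,10,0],"twist":[0,0,0],"grip":-1},{"translation":[0,0,0],"twist":[0,0,0],"grip":-1},{"translation":[0,0,0],"twist":[0,0,0],"grip":-1},{"translation":[0,0,0],"twist":[0,0,0],"grip":-1},{"translation":[0,0,0],"twist":[0,0,0],"grip":-1},{"translation":[0,0,0],"twist":[0,0,0],"grip":-1}]' 25; python3 g.py .612 .1775 .0165 -2; python3 w.py w5
```

```text
t: 23.35
tool_pos: [0.6, 0.1589, 0.1368]
orientation: [2.258, 2.176, 0.001]
force: [0.7, -0.1, -0.7]
opening: 0.0356
t 23.35 shift [ 19.4401  10.7392 120.3142] twist [ 0.0044  0.0036 -0.0017] pos [0.6    0.1589 0.1368] q [ 0.179   0.2323  1.5247 -0.0045  1.381   0.2165] open 0.03555497399538998
23.35 [0.6    0.1589 0.1368] jaw deg -2.0978183989252943 toolz [ 0.0043 -0.0037 -1.    ]
```

View pics/w5.png

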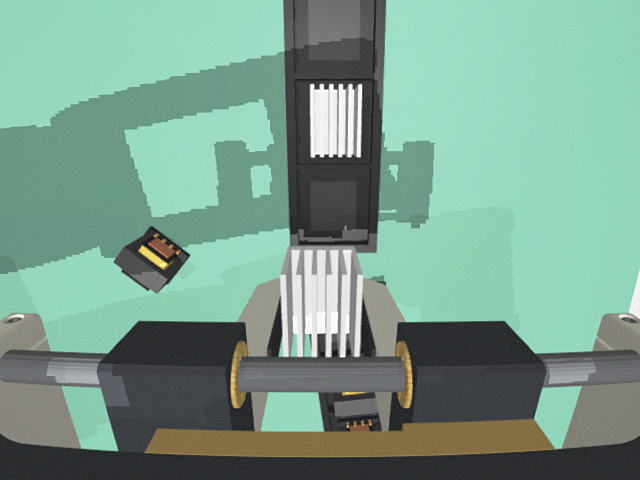

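The heat sink is held upright. The tray's near edge is at rows 247–252, with dividers at rows 165 and 79.

```bash
python3 - <<'E'
from h import *
np.set_printoptions(precision=4,suppress=True)
print(pix2w("w5",[(288,79),(383,79),(290,165),(379,165),(291,247),(376,252)],.012),pix2w("w5",[(336,120)],.043))
E
```

```text
[[0.5795 0.2818 0.012 ]
 [0.6531 0.2793 0.012 ]
 [0.5771 0.2158 0.012 ]
 [0.6503 0.2131 0.012 ]
 [0.5737 0.1448 0.012 ]
 [0.6485 0.1373 0.012 ]] [[0.6144 0.2488 0.043 ]]
```

```bash
python3 -m pendant '[{"translation":[19,11,0],"twist":[0.004,0.004,0],"grip":-1},{"translation":[0,0,20],"twist":[0,0,0],"grip":-1},{"translation":[0,0,20],"twist":[0,0,0],"grip":-1},{"translation":[0,0,20],"twist":[0,0,0],"grip":-1},{"translation":[0,0,20],"twist":[0,0,0],"grip":-1},{"translation":[0,0,6],"twist":[0,0,0],"grip":-1},{"translation":[0,0,0],"twist":[0,0,0],"grip":-1},{"translation":[0,0,0],"twist":[0,0,0],"grip":-1},{"translation":[0,0,0],"twist":[0,0,0],"grip":-1},{"translation":[0,0,0],"twist":[0,0,0],"grip":-1}]' 25; python3 g.py .612 .178 .0165 -2
```

```text
t: 24.4
tool_pos: [0.6156, 0.1737, 0.0546]
orientation: [2.266, 2.169, 0.012]
force: [0.4, 0.0, -1.4]
opening: 0.0359
t 24.4 shift [ 4.0433 -4.1543 38.1152] twist [ 0.0089 -0.002  -0.0086] pos [0.6156 0.1737 0.0546] q [ 0.1949  0.3543  1.5357 -0.0001  1.2424  0.2385] open 0.03592831452166067
```

```bash
python3 -m pendant '[{"translation":[4,-4,8],"twist":[0.009,-0.002,-0.009],"grip":-1},{"translation":[0,0,10],"twist":[0,0,0],"grip":-1},{"translation":[0,0,10],"twist":[0,0,0],"grip":-1},{"translation":[0,0,6],"twist":[0,0,0],"grip":-1},{"translation":[0,0,3],"twist":[0,0,0],"grip":-1},{"translation":[0,0,2],"twist":[0,0,0],"grip":-1},{"translation":[0,0,0],"twist":[0,0,0],"grip":-1},{"translation":[0,0,0],"twist":[0,0,0],"grip":-1},{"translation":[0,0,0],"twist":[0,0,0],"grip":-1},{"translation":[0,0,0],"twist":[0,0,0],"grip":-1}]' 25; python3 g.py .612 .178 .0165 -2
```

```text
t: 25.4
tool_pos: [0.613, 0.1789, 0.0163]
orientation: [2.257, 2.184, 0.002]
force: [-0.7, -0.5, -1.2]
opening: 0.0357
t 25.4 shift [-0.958  -0.9911 -0.1818] twist [ 0.0017 -0.0005  0.0018] pos [0.613  0.1789 0.0163] q [0.2037 0.4049 1.5481 0.0001 1.1868 0.2368] open 0.035726716237265026
```

```bash
python3 -m pendant '[{"translation":[-1,-1,1.5],"twist":[0,0,0],"grip":-1},{"translation":[0,0,0],"twist":[0,0,0],"grip":-1},{"translation":[0,0,0],"twist":[0,0,0],"grip":0.2},{"translation":[0,0,0],"twist":[0,0,0],"grip":0.2},{"translation":[0,0,0],"twist":[0,0,0],"grip":0.2},{"translation":[0,0,0],"twist":[0,0,0],"grip":0.2},{"translation":[0,0,-15],"twist":[0,0,0],"grip":0.2},{"translation":[0,0,-30],"twist":[0,0,0],"grip":0.2},{"translation":[0,0,-40],"twist":[0,0,0],"grip":1},{"translation":[0,0,-40],"twist":[0,0,0.14],"grip":1}]' 25; python3 g.py .449 .125 .14 -46
```

```text
t: 26.4
tool_pos: [0.6068, 0.1772, 0.1382]
orientation: [-2.401, -2.016, 0.015]
force: [1.2, 0.7, -0.6]
opening: 0.0678
t 26.4 shift [ -78.6931 -146.3726    0.0632] twist [-0.0098  0.0067  0.629 ] pos [0.6068 0.1772 0.1382] q [0.2024 0.2754 1.4717 0.001  1.4062 0.3761] open 0.06778821172121814
```

```bash
python3 -m pendant '[{"translation":[-16,-29,0],"twist":[-0.01,0.007,0.126],"grip":1},{"translation":[-19.5,-27,0],"twist":[0,0,0.126],"grip":1},{"translation":[-22.5,-24,0],"twist":[0,0,0.126],"grip":1},{"translation":[-25.5,-21,0],"twist":[0,0,0.126],"grip":1},{"translation":[-28,-18,0],"twist":[0,0,0.12],"grip":1},{"translation":[0,0,0],"twist":[0,0,0],"grip":1},{"translation":[0,0,0],"twist":[0,0,0],"grip":1},{"translation":[0,0,0],"twist":[0,0,0],"grip":1},{"translation":[0,0,0],"twist":[0,0,0],"grip":1},{"translation":[0,0,0],"twist":[0,0,0],"grip":1}]'; python3 w.py w6
```

```text
t: 27.4
tool_pos: [0.4547, 0.126, 0.1568]
orientation: [2.923, 1.143, 0.048]
force: [-0.1, 0.1, 0.5]
opening: 0.0931
27.4 [0.4547 0.126  0.1568] jaw deg -47.30620598177407 toolz [ 0.0297  0.0085 -0.9995]
```

View pics/w6.png

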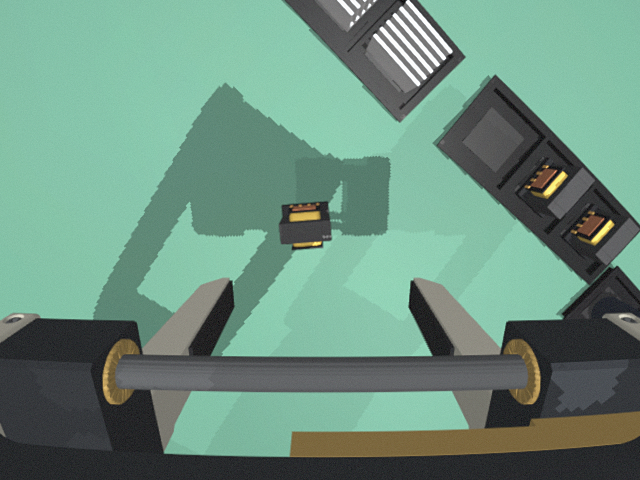

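The heat sink sits in its pocket. The transformer's core is the dark band around (305,234); I'll take its top face from the depth.

```bash
python3 - <<'E'
from h import *
np.set_printoptions(precision=4,suppress=True)
P=[(u,v) for v in range(195,260) for u in range(265,345)]
w=pix2w("w6",P); m=(w[:,2]>.0365)&(w[:,2]<.05); q=w[m]
(cx,cy),sz,a=cv2.minAreaRect((q[:,:2]*1000).astype(np.float32))
print(m.sum(),cx,cy,sz,a,q[:,2].mean(),np.array(P)[m].min(0),np.array(P)[m].max(0))
import os;os.system(f"python3 g.py {cx/1000} {cy/1000} .014 -43")
E
```

```text
t 27.45 shift [  0.4005 -14.0786 142.7311] twist [ 0.015  -0.0272 -0.0751] pos [0.4548 0.126  0.1568] q [ 0.1585 -0.2199  1.9418  0.0038  1.3889  0.9834] open 0.09311952646743114
1086 449.788818359375 137.79945373535156 (18.616615295410156, 44.00621032714844) 47.275569915771484 0.038650166296440594 [279 219] [331 243]
```

```bash
python3 -m pendant '[{"translation":[0,-14,0],"twist":[0.015,-0.027,-0.078],"grip":1},{"translation":[0,0,0],"twist":[0,0,0],"grip":1},{"translation":[0,0,20],"twist":[0,0,0],"grip":1},{"translation":[0,0,20],"twist":[0,0,0],"grip":1},{"translation":[0,0,20],"twist":[0,0,0],"grip":1},{"translation":[0,0,20],"twist":[0,0,0],"grip":1},{"translation":[0,0,10],"twist":[0,0,0],"grip":1},{"translation":[0,0,0],"twist":[0,0,0],"grip":1},{"translation":[0,0,0],"twist":[0,0,0],"grip":1},{"translation":[0,0,0],"twist":[0,0,0],"grip":1}]'; python3 g.py .4498 .1378 .014 -42.7
```

```text
t: 28.45
tool_pos: [0.4505, 0.1357, 0.0651]
orientation: [2.882, 1.245, 0.008]
force: [-0.4, -0.7, 0.1]
opening: 0.0931
t 28.45 shift [ 0.8416 -2.1405 51.134 ] twist [ 0.004  -0.0039 -0.0101] pos [0.4505 0.1357 0.0651] q [ 0.1843 -0.096   2.0074 -0.001   1.2247  0.94  ] open 0.09313046437623808
```

```bash
python3 -m pendant '[{"translation":[1,-2,15],"twist":[0.004,-0.004,-0.01],"grip":1},{"translation":[0,0,15],"twist":[0,0,0],"grip":1},{"translation":[0,0,14],"twist":[0,0,0],"grip":1},{"translation":[0,0,6],"twist":[0,0,0],"grip":1},{"translation":[0,0,0],"twist":[0,0,0],"grip":0.5},{"translation":[0,0,0],"twist":[0,0,0],"grip":-1},{"translation":[0,0,0],"twist":[0,0,0],"grip":-1},{"translation":[0,0,0],"twist":[0,0,0],"grip":-1},{"translation":[0,0,0],"twist":[0,0,0],"grip":-1},{"translation":[0,0,0],"twist":[0,0,0],"grip":-1}]' 25; python3 g.py .4498 .1378 .014 -42.7
```

```text
t: 29.45
tool_pos: [0.4546, 0.1394, 0.0168]
orientation: [2.875, 1.263, 0.014]
force: [-0.5, -0.3, -0.3]
opening: 0.0496
t 29.45 shift [-4.4246 -2.4255  2.7593] twist [ 0.0053 -0.0076  0.0022] pos [0.4546 0.1394 0.0168] q [ 0.1895 -0.0118  2.0257  0.0003  1.1184  0.9324] open 0.04964658152779679
```

```bash
python3 -m pendant '[{"translation":[-4,-2,1],"twist":[0.005,-0.008,0],"grip":-1},{"translation":[0,0,0],"twist":[0,0,0],"grip":-1},{"translation":[0,0,0],"twist":[0,0,0],"grip":-1},{"translation":[0,0,0],"twist":[0,0,0],"grip":-1},{"translation":[0,0,-20],"twist":[0,0,0],"grip":-1},{"translation":[0,0,-30],"twist":[0,0,0],"grip":-1},{"translation":[0,0,-35],"twist":[0,0,0],"grip":-1},{"translation":[0,0,-35],"twist":[0,0,-0.14],"grip":-1},{"translation":[0,0,0],"twist":[0,0,-0.14],"grip":-1},{"translation":[0,0,0],"twist":[0,0,-0.14],"grip":-1}]' 30; python3 g.py .622 .064 .14 4.8
```

```text
t: 30.45
tool_pos: [0.4473, 0.1371, 0.1381]
orientation: [-2.537, -1.848, 0.011]
force: [-0.4, -0.6, -1.1]
opening: 0.0439
t 30.45 shift [-16.0564 188.6981  -3.0159] twist [-0.0067  0.0028 -0.3953] pos [0.4473 0.1371 0.1381] q [ 0.1883 -0.1734  1.9364 -0.0006  1.3858  0.4999] open 0.04386336685413064
```

```bash
python3 -m pendant '[{"translation":[-3,31,0],"twist":[-0.007,0.003,-0.132],"grip":-1},{"translation":[-7,31,0],"twist":[0,0,-0.132],"grip":-1},{"translation":[-11,30,0],"twist":[0,0,-0.11],"grip":-1},{"translation":[-14,28,0],"twist":[0,0,0],"grip":-1},{"translation":[-14,28,0],"twist":[0,0,0],"grip":-1},{"translation":[-10,20,0],"twist":[0,0,0],"grip":-1},{"translation":[0,0,0],"twist":[0,0,0],"grip":-1},{"translation":[0,0,0],"twist":[0,0,0],"grip":-1},{"translation":[0,0,0],"twist":[0,0,0],"grip":-1},{"translation":[0,0,0],"twist":[0,0,0],"grip":-1}]'; python3 g.py .622 .064 .018 4.8
```

```text
t: 31.45
tool_pos: [0.6152, 0.0671, 0.1335]
orientation: [-2.12, -2.312, 0.008]
force: [0.7, -0.1, -1.0]
opening: 0.0437
t 31.45 shift [ -3.6483   7.2912 115.4974] twist [-0.0072 -0.0002  0.0028] pos [0.6152 0.0671 0.1335] q [ 0.0259  0.2404  1.5216 -0.0003  1.3869 -0.0606] open 0.04371404883929065
```

```bash
python3 -m pendant '[{"translation":[-3,7,0],"twist":[-0.007,0,0],"grip":-1},{"translation":[0,0,20],"twist":[0,0,0],"grip":-1},{"translation":[0,0,20],"twist":[0,0,0],"grip":-1},{"translation":[0,0,20],"twist":[0,0,0],"grip":-1},{"translation":[0,0,20],"twist":[0,0,0],"grip":-1},{"translation":[0,0,4],"twist":[0,0,0],"grip":-1},{"translation":[0,0,0],"twist":[0,0,0],"grip":-1},{"translation":[0,0,0],"twist":[0,0,0],"grip":-1},{"translation":[0,0,0],"twist":[0,0,0],"grip":-1},{"translation":[0,0,0],"twist":[0,0,0],"grip":-1}]'; python3 g.py .622 .064 .018 4.8
```

```text
t: 32.45
tool_pos: [0.6263, 0.0665, 0.054]
orientation: [2.113, 2.313, 0.013]
force: [-1.4, 0.3, -0.6]
opening: 0.0435
t 32.45 shift [-2.1024 -4.9615 35.9077] twist [0.0121 0.0004 0.0064] pos [0.6263 0.0665 0.054 ] q [ 0.0242  0.328   1.5699  0.0004  1.2316 -0.0661] open 0.04347622289361704
```

```bash
python3 -m pendant '[{"translation":[-2,-4.5,8],"twist":[0.012,0,0.006],"grip":-1},{"translation":[0,0,10],"twist":[0,0,0],"grip":-1},{"translation":[0,0,8],"twist":[0,0,0],"grip":-1},{"translation":[0,0,5],"twist":[0,0,0],"grip":-1},{"translation":[0,0,3],"twist":[0,0,0],"grip":-1},{"translation":[0,0,1],"twist":[0,0,0],"grip":-1},{"translation":[0,0,0],"twist":[0,0,0],"grip":-1},{"translation":[0,0,0],"twist":[0,0,0],"grip":-1},{"translation":[0,0,0],"twist":[0,0,0],"grip":-1},{"translation":[0,0,0],"twist":[0,0,0],"grip":-1}]'; python3 g.py .622 .064 .018 4.8
```

```text
t: 33.45
tool_pos: [0.6234, 0.0638, 0.0195]
orientation: [2.125, 2.311, 0.001]
force: [-1.0, -0.9, 2.6]
opening: 0.0438
t 33.45 shift [ 0.3164 -1.3699  1.5215] twist [0.0018 0.0008 0.    ] pos [0.6234 0.0638 0.0195] q [ 0.0206  0.372   1.584  -0.0008  1.1838 -0.0629] open 0.04381023913407668
```

```bash
python3 -m pendant '[{"translation":[0,0,1],"twist":[0,0,0],"grip":-1},{"translation":[0,0,0],"twist":[0,0,0],"grip":0.3},{"translation":[0,0,0],"twist":[0,0,0],"grip":0.3},{"translation":[0,0,0],"twist":[0,0,0],"grip":0.3},{"translation":[0,0,-10],"twist":[0,0,0],"grip":0.3},{"translation":[0,0,-35],"twist":[0,0,0],"grip":0.3},{"translation":[0,0,-40],"twist":[0,0,0],"grip":1},{"translation":[-20,-10,-35],"twist":[0,0,0],"grip":1},{"translation":[-40,-18,0],"twist":[0,0,0],"grip":1},{"translation":[-40,-18,0],"twist":[0,0,0],"grip":1}]'; python3 g.py .405 -.31 .14 -62
```

```text
t: 34.45
tool_pos: [0.5856, -0.0375, 0.1459]
orientation: [2.117, 2.319, 0.001]
force: [-0.0, -1.4, -0.4]
opening: 0.0881
t 34.45 shift [-254.8851 -204.6664    5.8032] twist [ 0.002  -0.0003  1.1735] pos [ 0.5856 -0.0375  0.1459] q [-0.1511  0.1375  1.6145 -0.0004  1.3878 -0.2424] open 0.08810140532434559
```

```bash
python3 -m pendant '[{"translation":[-38,-31,0],"twist":[0,0,0],"grip":1},{"translation":[-38,-31,0],"twist":[0,0,0],"grip":1},{"translation":[-38,-31,0],"twist":[0,0,0],"grip":1},{"translation":[-38,-31,0],"twist":[0,0,0],"grip":1},{"translation":[-38,-31,0],"twist":[0,0,0],"grip":1},{"translation":[-25,-20,0],"twist":[0,0,0],"grip":1},{"translation":[0,0,0],"twist":[0,0,0.147],"grip":1},{"translation":[0,0,0],"twist":[0,0,0.147],"grip":1},{"translation":[0,0,0],"twist":[0,0,0.147],"grip":1},{"translation":[0,0,0],"twist":[0,0,0.147],"grip":1}]'; python3 g.py .405 -.31 .14 -62
```

```text
t: 35.45
tool_pos: [0.4248, -0.2814, 0.1561]
orientation: [2.697, 1.581, 0.011]
force: [-0.2, 0.9, 0.2]
opening: 0.093
t 35.45 shift [-34.5898  -3.5653  16.1181] twist [ 0.0167 -0.0035  0.5717] pos [ 0.4248 -0.2814  0.1561] q [-0.6869 -0.0952  1.8317  0.0016  1.3884 -0.1768] open 0.0930452052802229
```

```bash
python3 -m pendant '[{"translation":[0,0,0],"twist":[0.017,0,0.14],"grip":1},{"translation":[0,0,0],"twist":[0,0,0.14],"grip":1},{"translation":[0,0,0],"twist":[0,0,0.14],"grip":1},{"translation":[0,0,0],"twist":[0,0,0.13],"grip":1},{"translation":[-25,0,0],"twist":[0,0,0],"grip":1},{"translation":[-22,0,0],"twist":[0,0,0],"grip":1},{"translation":[0,0,0],"twist":[0,0,0],"grip":1},{"translation":[0,0,0],"twist":[0,0,0],"grip":1},{"translation":[0,0,0],"twist":[0,0,0],"grip":1},{"translation":[0,0,0],"twist":[0,0,0],"grip":1}]'; python3 w.py w7; python3 - <<'E'
from h import *
np.set_printoptions(precision=4,suppress=True)
P=[(u,v) for v in range(120,290) for u in range(240,400)]
w=pix2w("w7",P); m=(w[:,2]>.037)&(w[:,2]<.045)&(np.hypot(w[:,0]-.395,w[:,1]+.296)<.06); q=w[m]
r=cv2.minAreaRect((q[:,:2]*1000).astype(np.float32)); print(m.sum(),r,q[:,2].mean(),np.array(P)[m].min(0),np.array(P)[m].max(0))
E
```

```text
t: 36.45
tool_pos: [0.3842, -0.3042, 0.1627]
orientation: [3.046, 0.746, 0.007]
force: [-0.1, -0.5, 0.5]
opening: 0.0927
36.45 [ 0.3842 -0.3042  0.1627] jaw deg -62.48521597346352 toolz [ 0.0055 -0.0041 -1.    ]
976 ((394.5242919921875, -293.49566650390625), (49.44443130493164, 36.12394714355469), 30.133182525634766) 0.038747307029801295 [292 186] [337 243]
```

View pics/w7.png

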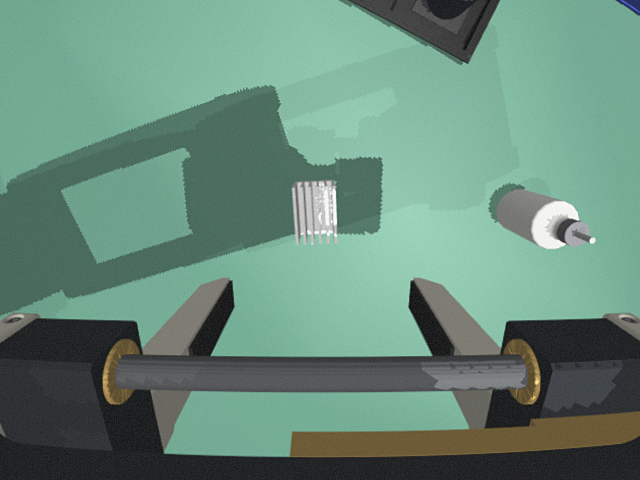

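The heat sink is around (314,213). The depth fit gives centre (0.3945, −0.2935) and 49 × 36 mm, which agrees with the given size. The bottle is still standing.

```bash
python3 g.py .3945 -.2935 .013 -60
```

```text
t 36.5 shift [ 13.5632  -5.6248 149.6984] twist [ 0.0062 -0.0029 -0.0432] pos [ 0.3842 -0.3041  0.1627] q [-0.775  -0.145   1.865   0.001   1.4148  0.3153] open 0.09302462550431818
```

```bash
python3 -m pendant '[{"translation":[13,-5,0],"twist":[0.006,-0.003,-0.043],"grip":1},{"translation":[0,0,22],"twist":[0,0,0],"grip":1},{"translation":[0,0,22],"twist":[0,0,0],"grip":1},{"translation":[0,0,22],"twist":[0,0,0],"grip":1},{"translation":[0,0,22],"twist":[0,0,0],"grip":1},{"translation":[0,0,12],"twist":[0,0,0],"grip":1},{"translation":[0,0,0],"twist":[0,0,0],"grip":1},{"translation":[0,0,0],"twist":[0,0,0],"grip":1},{"translation":[0,0,0],"twist":[0,0,0],"grip":1},{"translation":[0,0,0],"twist":[0,0,0],"grip":1}]'; python3 g.py .3945 -.2935 .013 -60
```

```text
t: 37.5
tool_pos: [0.3991, -0.293, 0.0631]
orientation: [3.028, 0.822, 0.005]
force: [0.1, 0.3, -0.5]
opening: 0.0926
t 37.5 shift [-4.3447 -2.116  50.0511] twist [ 0.0051 -0.0021  0.0068] pos [ 0.3991 -0.293   0.0631] q [-0.7372 -0.0242  1.9429  0.0005  1.2174  0.303 ] open 0.0926435506163378
```

```bash
python3 -m pendant '[{"translation":[-4,-2,15],"twist":[0.005,-0.002,0.007],"grip":1},{"translation":[0,0,15],"twist":[0,0,0],"grip":1},{"translation":[0,0,14],"twist":[0,0,0],"grip":1},{"translation":[0,0,5],"twist":[0,0,0],"grip":1},{"translation":[0,0,0],"twist":[0,0,0],"grip":0.5},{"translation":[0,0,0],"twist":[0,0,0],"grip":-1},{"translation":[0,0,0],"twist":[0,0,0],"grip":-1},{"translation":[0,0,0],"twist":[0,0,0],"grip":-1},{"translation":[0,0,0],"twist":[0,0,0],"grip":-1},{"translation":[0,0,0],"twist":[0,0,0],"grip":-1}]' 25; python3 g.py .3945 -.2935 .013 -60
```

```text
t: 38.5
tool_pos: [0.3962, -0.2963, 0.0149]
orientation: [3.029, 0.808, 0.006]
force: [-0.4, 0.9, -0.1]
opening: 0.0499
t 38.5 shift [-0.0839 -3.2826  1.8409] twist [ 0.0071 -0.0019 -0.0024] pos [ 0.3962 -0.2963  0.0149] q [-0.7456  0.0454  1.9718 -0.0004  1.117   0.3042] open 0.04993299717248782
```

```bash
python3 -m pendant '[{"translation":[0,-2,1],"twist":[0.007,-0.002,0],"grip":-1},{"translation":[0,0,0],"twist":[0,0,0],"grip":-1},{"translation":[0,0,0],"twist":[0,0,0],"grip":-1},{"translation":[0,0,0],"twist":[0,0,0],"grip":-1},{"translation":[0,0,0],"twist":[0,0,0],"grip":-1},{"translation":[0,0,-20],"twist":[0,0,0],"grip":-1},{"translation":[0,0,-30],"twist":[0,0,0],"grip":-1},{"translation":[0,0,-35],"twist":[0,0,-0.12],"grip":-1},{"translation":[0,0,-35],"twist":[0,0,-0.14],"grip":-1},{"translation":[0,0,0],"twist":[0,0,-0.14],"grip":-1}]' 25; python3 g.py .6165 .318 .14 -2
```

```text
t: 39.5
tool_pos: [0.3935, -0.2929, 0.136]
orientation: [-2.801, -1.409, 0.003]
force: [0.4, -1.0, -0.4]
opening: 0.0362
t 39.5 shift [ 623.4328 -185.026    -2.5009] twist [-0.0057 -0.0024 -0.6036] pos [ 0.3935 -0.2929  0.136 ] q [-0.7443 -0.1074  1.8806 -0.0001  1.3744 -0.1059] open 0.036228017816931794
```

```bash
python3 -m pendant '[{"translation":[0,0,0],"twist":[-0.006,-0.002,-0.14],"grip":-1},{"translation":[0,0,0],"twist":[0,0,-0.14],"grip":-1},{"translation":[0,0,0],"twist":[0,0,-0.14],"grip":-1},{"translation":[0,0,0],"twist":[0,0,-0.14],"grip":-1},{"translation":[30,10,0],"twist":[0,0,0],"grip":-1},{"translation":[40,16,0],"twist":[0,0,0],"grip":-1},{"translation":[40,16,0],"twist":[0,0,0],"grip":-1},{"translation":[40,16,0],"twist":[0,0,0],"grip":-1},{"translation":[40,16,0],"twist":[0,0,0],"grip":-1},{"translation":[40,16,0],"twist":[0,0,0],"grip":-1}]' 25; python3 g.py .6165 .318 .14 -2
```

```text
t: 40.5
tool_pos: [0.4968, -0.0658, 0.1373]
orientation: [2.279, 2.154, -0.003]
force: [1.3, -0.6, -0.5]
opening: 0.0359
t 40.5 shift [389.9351  97.8684  -4.6373] twist [ 0.0033  0.0058 -0.0215] pos [ 0.4968 -0.0658  0.1373] q [-0.2302 -0.0889  1.861  -0.0052  1.3652 -0.1728] open 0.035875031478239866
```

```bash
python3 -m pendant '[{"translation":[44,11,0],"twist":[0.003,0.006,-0.02],"grip":-1},{"translation":[44,11,0],"twist":[0,0,0],"grip":-1},{"translation":[44,11,0],"twist":[0,0,0],"grip":-1},{"translation":[44,11,0],"twist":[0,0,0],"grip":-1},{"translation":[44,11,0],"twist":[0,0,0],"grip":-1},{"translation":[44,11,0],"twist":[0,0,0],"grip":-1},{"translation":[44,11,0],"twist":[0,0,0],"grip":-1},{"translation":[40,10,0],"twist":[0,0,0],"grip":-1},{"translation":[0,0,0],"twist":[0,0,0],"grip":-1},{"translation":[0,0,0],"twist":[0,0,0],"grip":-1}]' 25; python3 g.py .6165 .318 .0175 -2
```

```text
t: 41.5
tool_pos: [0.5983, 0.2998, 0.1339]
orientation: [-2.253, -2.188, 0.001]
force: [-0.5, -0.0, -0.6]
opening: 0.036
t 41.5 shift [ 18.7638  17.7877 116.3586] twist [-0.0013  0.      0.0054] pos [0.5983 0.2998 0.1339] q [0.3876 0.3653 1.3702 0.0005 1.4072 0.4171] open 0.03601982088737992
```

```bash
python3 -m pendant '[{"translation":[18,17,0],"twist":[0,0,0.005],"grip":-1},{"translation":[0,0,18],"twist":[0,0,0],"grip":-1},{"translation":[0,0,20],"twist":[0,0,0],"grip":-1},{"translation":[0,0,20],"twist":[0,0,0],"grip":-1},{"translation":[0,0,20],"twist":[0,0,0],"grip":-1},{"translation":[0,0,5],"twist":[0,0,0],"grip":-1},{"translation":[0,0,0],"twist":[0,0,0],"grip":-1},{"translation":[0,0,0],"twist":[0,0,0],"grip":-1},{"translation":[0,0,0],"twist":[0,0,0],"grip":-1},{"translation":[0,0,0],"twist":[0,0,0],"grip":-1}]' 25; python3 g.py .6165 .318 .0175 -2
```

```text
t: 42.5
tool_pos: [0.6141, 0.3071, 0.0464]
orientation: [-2.267, -2.174, 0.009]
force: [0.8, -0.3, -0.7]
opening: 0.036
t 42.5 shift [11.0702  2.051  28.8843] twist [-0.0043  0.0037 -0.0068] pos [0.6141 0.3071 0.0464] q [ 0.39    0.4939  1.3707 -0.0016  1.2825  0.4321] open 0.03595294019326225
```

```bash
python3 -m pendant '[{"translation":[10,2,0],"twist":[-0.004,0.004,-0.007],"grip":-1},{"translation":[1,0,4],"twist":[0,0,0],"grip":-1},{"translation":[0,0,8],"twist":[0,0,0],"grip":-1},{"translation":[0,0,8],"twist":[0,0,0],"grip":-1},{"translation":[0,0,4],"twist":[0,0,0],"grip":-1},{"translation":[0,0,3],"twist":[0,0,0],"grip":-1},{"translation":[0,0,0],"twist":[0,0,0],"grip":-1},{"translation":[0,0,0],"twist":[0,0,0],"grip":-1},{"translation":[0,0,0],"twist":[0,0,0],"grip":-1},{"translation":[0,0,0],"twist":[0,0,0],"grip":-1}]' 25; python3 g.py .6165 .318 .0175 -2
```

```text
t: 43.5
tool_pos: [0.6176, 0.3199, 0.0184]
orientation: [2.258, 2.184, 0.004]
force: [0.5, -0.3, -2.1]
opening: 0.036
t 43.5 shift [-1.9625 -1.0803  0.8864] twist [ 0.0021 -0.0017  0.0016] pos [0.6176 0.3199 0.0184] q [0.4039 0.5398 1.3635 0.0007 1.2357 0.437 ] open 0.035992191535039485
```

Lower the last couple of millimetres, open and retreat.

```bash
python3 -m pendant '[{"translation":[-1,-1,1.5],"twist":[0,0,0],"grip":-1},{"translation":[0,0,1],"twist":[0,0,0],"grip":-1},{"translation":[0,0,0],"twist":[0,0,0],"grip":-1},{"translation":[0,0,0],"twist":[0,0,0],"grip":0.2},{"translation":[0,0,0],"twist":[0,0,0],"grip":0.2},{"translation":[0,0,0],"twist":[0,0,0],"grip":0.2},{"translation":[0,0,0],"twist":[0,0,0],"grip":0.2},{"translation":[0,0,-15],"twist":[0,0,0],"grip":0.2},{"translation":[0,0,-35],"twist":[0,0,0],"grip":0.2},{"translation":[0,0,-40],"twist":[0,0,0],"grip":0.2}]' && python3 -m pendant '[{"translation":[0,0,-40],"twist":[0,0,0],"grip":0.2},{"translation":[0,-45,0],"twist":[0,0,0],"grip":0.2},{"translation":[0,-45,0],"twist":[0,0,0],"grip":0.2},{"translation":[0,-45,0],"twist":[0,0,0],"grip":0.2},{"translation":[30,-35,0],"twist":[0,0,0],"grip":0.2},{"translation":[40,-20,0],"twist":[0,0,0],"grip":0.2},{"translation":[40,-20,0],"twist":[0,0,0],"grip":0.2},{"translation":[40,0,0],"twist":[0,0,0],"grip":0.2},{"translation":[0,0,0],"twist":[0,0,0],"grip":0.2},{"translation":[0,0,0],"twist":[0,0,0],"grip":0.2}]'; python3 - <<'E'
from h import *
snap("top","top1"); im=cv2.imread("pics/top1.png"); cv2.imwrite("pics/c3.png",cv2.resize(im[155:295,155:475],(800,350),interpolation=cv2.INTER_CUBIC))
E
```

```text
t: 44.5
tool_pos: [0.6121, 0.3168, 0.1027]
orientation: [-2.256, -2.181, 0.013]
force: [0.5, 0.3, 0.3]
opening: 0.0561
t: 45.5
tool_pos: [0.4078, 0.4818, 0.1683]
orientation: [2.259, 2.178, 0.031]
force: [0.5, -0.2, -0.4]
opening: 0.0557
```

View pics/c3.png

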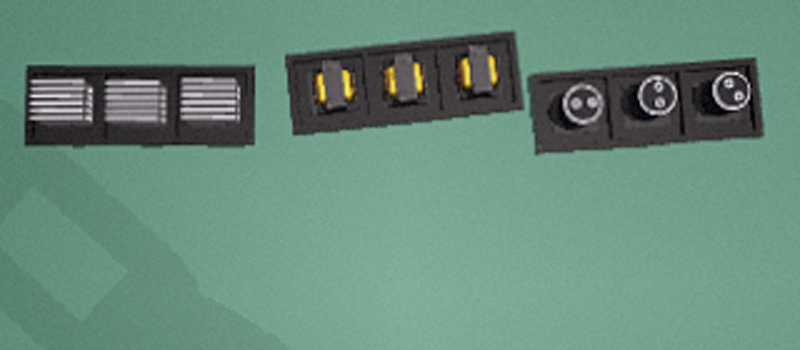

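All five parts show in the right pockets: heat sinks at (57,100) and (210,100), the transformer at (335,83), and capacitors at (657,95) and (731,91). One numeric check of positions and top heights, including the bottle and tape.

```bash
python3 - <<'E'
from h import *
np.set_printoptions(precision=4,suppress=True)
k=2.5; P=[(57,100),(135,100),(210,100),(335,83),(402,78),(657,95),(731,91),(583,103)]
P=[(u/k+155,v/k+155) for u,v in P]; Z=[.043]*5+[.055]*3
names="h+70 hfix h-70 t+70 tfix c0 c-70 cfix".split()
s=np.load("top1.npz")
for n,p,w in zip(names,P,pix2w("top1",P,Z)):
    u,v=map(int,np.round(p)); q=[(a,b) for a in range(u-8,u+9) for b in range(v-8,v+9)]
    z=pix2w("top1",q)[:,2]; print(n,w[:2],"top z 90%",round(np.percentile(z,90),4),"max",round(z.max(),4))
a=np.load("top0.npz")["im"].astype(int);b=s["im"].astype(int)
for n,r in(("tape",(235,285,78,125)),("bottle",(228,256,493,532))):
    d=np.abs(a-b)[r[0]:r[1],r[2]:r[3]].max(2); print(n,"px changed>60:",(d>60).sum())
E
```

```text
h+70 [0.6156 0.315 ] top z 90% 0.0442 max 0.0473
hfix [0.6132 0.2415] top z 90% 0.0444 max 0.0483
h-70 [0.6109 0.1716] top z 90% 0.0445 max 1.1479
t+70 [0.6232 0.0554] top z 90% 0.0453 max 1.1479
tfix [ 0.6261 -0.0067] top z 90% 0.0454 max 1.1479
c0 [ 0.6024 -0.2413] top z 90% 0.0599 max 1.1479
c-70 [ 0.6046 -0.3113] top z 90% 0.0593 max 1.1479
cfix [ 0.5966 -0.172 ] top z 90% 0.0594 max 1.1479
tape px changed>60: 499
bottle px changed>60: 0
```

```bash
python3 -c "
from plant import robot
print(robot.read_state()['t'],robot.close_job())"
```

```text
the job is handed in; nothing more can be done
45.55 None
```

I sorted all five parts into their trays and handed the job in at 45.6 s of the 112 s allowed. The hand-in gives no verdict, so what follows rests on my own last checks.

- **Placing:** The capacitors are in the y = 0 and −70 pockets, the heat sinks in ±70, and the transformer in +70. The final top picture shows all of them upright.
- **Height:** Each part's top is within 1 mm of the part of its kind fixed in the same tray, so all five sit on the pocket floors.
- **Centring:** Measured against the fixed parts, the parts are within about 4 mm of their pocket centres. The exception is the transformer, which measured about 8 mm off in the tray's y. The tool position at release put it within about 2 mm. Both are inside the 20 mm allowed.
- **Flux bottle:** Its part of the picture is unchanged.
- **Tape roll:** The picture check failed here, with 499 pixels changed. I think this is because the raised gripper was above it and covered it from the camera. The tool was always more than 0.1 m above the roll near it and never touched it, but I did not take another picture to confirm.

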